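# Load the staple strip into the carton stapler and close its rail

### The arm

A 6-joint arm with a two-finger parallel gripper is mounted at the origin on the work surface. World frame = base frame: x ahead of the robot, y to its left, z up, the work surface at z = 0. Lengths are in m, angles in degrees, forces in N, time in s.
With the tool pointing down it reaches from about 0.3 to 0.75 m from the base axis. Payload 8.5 kg.
Tool frame: the origin (TCP) lies at the very end of the fingers, on their centre line; the grasp point (between the pads) lies 19 mm behind it; z points along the fingers, y is the direction in which the jaws open and shut (so a half turn about z gives the same grasp; the last joint's range is limited). The gripper opens to 85 mm and grips with 20 to 120 N. Pads are 22 mm wide; open, the fingers measure 114 mm over their backs; the gripper's body (76 mm by 85 mm) begins 54 mm behind the grasp point. The pads swing forward as they close: fully open they stand 13 mm farther back than shut.
Start: joints at [-84.185, 21.807, 74.336, -0, 83.858, -12.336], TCP at [0.171, -0.523, 0.231] pointing down, gripper open.
Joint ranges: [-178.18, 178.18], [-50.72, 133.34], [12.68, 142.11], [-81.47, 261.47], [9.98, 163.14], [-165.26, 165.26]. Speed limits (degrees/s): [136.94, 136.94, 180, 180, 180, 180].

### API

Orientations are given as a 3x3 rotation matrix whose columns are the frame's x, y, z axes.
In Python, from rig import observe, get_image, calibration, close_job gives the robot as it stands.
- The arm moves only by the tool servo_tool, never from a script. Its argument "commands" is a list of rows, each an object with "delta_rot": the turn, a rotation vector about the world's x, y, z in units of 6 degrees (1.0 is 6 degrees), a list of three; "travel": the shift along the world's x, y, z in units of 30 mm (1.0 is 30 mm), a list of three; "fingers": the closure in counts, from 0 (fully open) to 255 (shut). A call has 1 to 8 rows; each row shifts and turns the pose as measured when the row begins; what a row does not reach is not made up. A row lasts 1/10 s, in which the tool goes at most 50 mm and 8.59 degrees, less where a joint would pass 70% of its speed; a pose out of reach is approached as far as the arm can. A call is refused whole if a number of a shift passes 1 or a number of a turn 1, either way. A call with a gripper value outside its range is refused whole. The fingers move at their own pace and stop on an object; "squeeze" is the grip in N (left out, the last holds). Time passes only in rows, so rows that do not move let the fingers close. It gives the time, the measured TCP pose, the force and the opening at its end, in the units of the state.
- observe(): the state, without advancing time (a new reading comes with each control period).
- get_image(name): name is "side" or "top" or "wrist"; returns the picture (480x640x3 uint8, red, green, blue); there is no depth.
- calibration(name): a dict with "camera_matrix" (3x3 intrinsics, pixels), "distortion" ([k1, k2, p1, p2, k3] as OpenCV has them; the pictures are not rectified), "position" and "rotation" of the camera in the world; the wrist camera has in their place "hand_eye" (4x4, takes a point from camera to tool coordinates, whose origin is the TCP and whose axes are the flange's). Camera axes: x right, y down, z forward; pixel columns grow to the right and rows downward; lengths in m; the calibration is good to about 2 mm. A picture is of the moment at which its call begins: read the wrist's pose just before it. calibration takes no time and is no camera call.
- close_job(): hands the job in, once; it reports no verdict.
The state is a dict: "time_s": time; "q": joint angles; "qvel": joint speeds; "joint_efforts": joint torques, N m; "position": TCP position; "tool_rot": TCP orientation; "ft_force": force on the tool from outside, world axes, zero at the start; "wrist_torque": the same for the moment, N m; "grip_width": finger opening in m.
Only numpy, scipy, OpenCV 4.12 (cv2) and the standard library are available. Lean on these libraries where they do the work, as an engineer would, in place of code of your own. Each camera call takes 0.05 s, during which the arm holds its last target.

### The job

Load the carton stapler: lay the full-length wide staple strip, legs down, in its open channel between the spring follower and the driver head. Then push the rail in by its upright end plate until it is fully home, so that the follower holds the strip against the head, and let go.

Things in the scene. Friction and masses are not known exactly. Their poses are not given: they have to be found in the camera images.
- strip: Strip to load: grey steel staples glued side by side, an upside-down U 100 mm long (its x), 32 wide (y), 18 high, 90 g. Origin: centre of its underside, z up; it lies legs down, both ends alike; grasp it across the 32 mm. Not wanted are two steel strips nearby: one as long but 14 mm wide, one as wide but 45 mm long.
- magazine: Fixed bench stapler. Origin at table level under the channel's centre line, x along it to the driver head. Grey base x -130..180 mm, 110 wide, 30 high: its top is the channel floor. Head (62 above floor) is the stop, at x=100. Guides 40 mm apart, flared to 64 at 26 above floor, at x -60..-2 and 62..100; fingers fit the gap: set the strip's middle down at x=30. Loaded, rail home, it is at x=50.
- rail (a joint): Steel slide carrying the follower: 0 = home, grows (m) drawn out towards magazine -x, to 0.085; starts 0.06-0.08, stays where left. Push with 6 N, up to 10 N at the end, on the rear of its upright end plate (12 mm thick, 50 wide, top 80 mm and lower edge 32 mm above table); rear face at magazine x = -0.122 - value, overhanging the base when open.
- follower (a joint): Spring follower, a dark steel block 32 mm wide, 16 high, at the rail's front: 0 = spring out, grows (m) as a strip presses it back, to 0.028. Its front face is at magazine x = 0.018 - rail value - this value. With the right strip loaded and the rail home it reads about 0.018.
Not all that is in view belongs to the job. What is shaped like the strip but blue or orange is not meant.

How it is judged:
By the outcome, as a careful person would: the job done as asked, in the order asked, and still so for the second after the job is handed in, with the robot touching nothing.
It also fails if it takes over 51 s, if anything falls off the work surface, if the arm or the gripper's body presses on something with over 40 N, if the wrist force passes 120 N, or if a joint passes its speed limit or range.

## Working session

There is one attempt and no reset: what is moved stays moved. The work goes in short steps, Python scripts to look and compute and a tool call to move; the robot and the scene stay as the last step left them, time stands still between calls to the robot, and variables do not carry over. Pictures are saved under pics/ and viewed, and the job is handed in when it is done.

Besides the shell and the picture viewer there is one more tool, called after "Request:" as name(argument=value, ...), one argument or row to a line, values as JSON. servo_tool: Moves the arm, as the interface text tells. Its arguments: {"type":"object","properties":{"commands":{"type":"array","items":{"type":"object","properties":{"delta_rot":{"type":"array","items":{"type":"number"}},"travel":{"type":"array","items":{"type":"number"}},"fingers":{"type":"number"}}}},"squeeze":{"type":"number"}},"required":["commands"]}

```bash
ls; mkdir -p pics; python3 - <<'E'
from rig import *
import cv2,numpy as np
np.set_printoptions(precision=4,suppress=True)
s=observe();print(s)
for n in ["side","top","wrist"]:
    im=get_image(n);cv2.imwrite(f"pics/{n}0.png",im[:,:,::-1]);print(n,calibration(n))
E
```

```text
pics
{'time_s': 0.0, 'q': array([-84.1842,  21.8407,  74.3862,   0.0004,  83.857 , -12.3351]), 'qvel': array([-0.0148,  0.0429, -0.0356, -0.0489, -0.0131,  0.0993]), 'joint_efforts': array([ -0.0018, -44.8461, -23.1281,  -0.0003,   0.0048,   0.    ]), 'position': array([ 0.1713, -0.5223,  0.2307]), 'tool_rot': array([[ 0.9502,  0.3115, -0.0001],
       [ 0.3115, -0.9502,  0.0015],
       [ 0.0003, -0.0014, -1.    ]]), 'ft_force': array([ 0.4709, -0.5951, -0.5142]), 'wrist_torque': array([ 0.0025, -0.0282, -0.0065]), 'grip_width': 0.08493494656111145}
side {'camera_matrix': array([[462.0387,   0.    , 313.1184],
       [  0.    , 462.0387, 249.5699],
       [  0.    ,   0.    ,   1.    ]]), 'distortion': array([-0.0037,  0.    ,  0.    ,  0.    ,  0.    ]), 'position': array([0.368 , 0.4599, 0.6632]), 'rotation': array([[-0.9673, -0.1795,  0.1793],
       [-0.2536,  0.704 , -0.6634],
       [-0.0071, -0.6872, -0.7265]])}
top {'camera_matrix': array([[523.8398,   0.    , 318.638 ],
       [  0.    , 523.8398, 237.2567],
       [  0.    ,   0.    ,   1.    ]]), 'distortion': array([-0.0733,  0.    ,  0.    ,  0.    ,  0.    ]), 'position': array([ 0.3845, -0.094 ,  0.9057]), 'rotation': array([[ 0.0291, -0.9853,  0.1684],
       [-0.9991, -0.0338, -0.0248],
       [ 0.0301, -0.1675, -0.9854]])}
wrist {'camera_matrix': array([[337.9903,   0.    , 316.207 ],
       [  0.    , 337.9903, 238.679 ],
       [  0.    ,   0.    ,   1.    ]]), 'distortion': array([0.0131, 0.    , 0.    , 0.    , 0.    ]), 'hand_eye': array([[-0.0002, -0.9503, -0.3114,  0.0809],
       [ 1.    ,  0.0002, -0.0013, -0.0008],
       [ 0.0013, -0.3114,  0.9503, -0.1427],
       [ 0.    ,  0.    ,  0.    ,  1.    ]])}
```

View pics/top0.png

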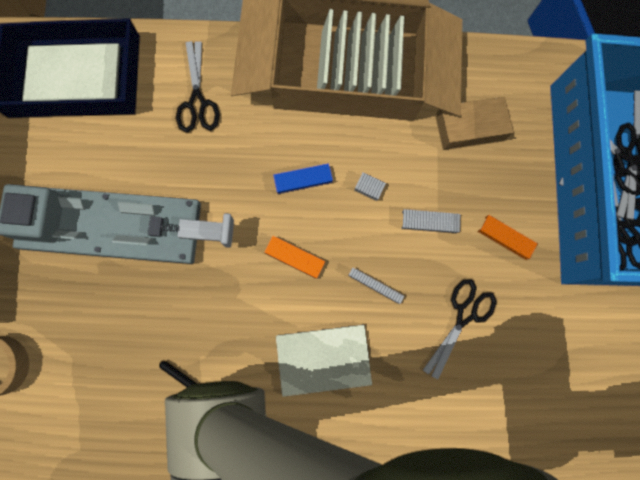

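View pics/side0.png

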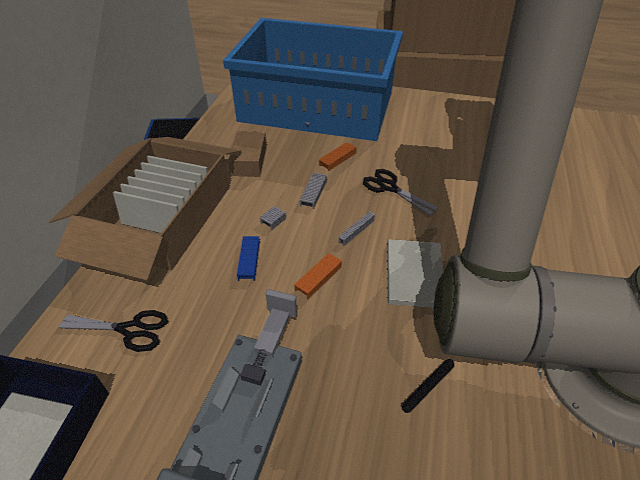

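View pics/wrist0.png

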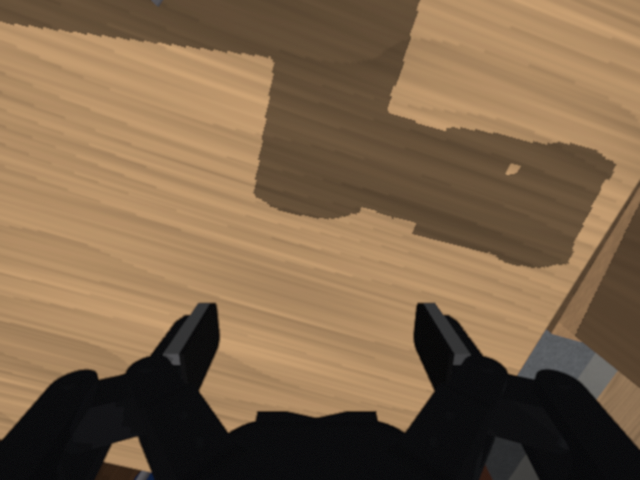

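Candidates in the top image are: grey at (432,220), long and wide; grey at (377,285), long and narrow; grey at (371,186), wide and short; blue at (303,178); orange at (295,256) and (508,237). I choose (432,220) and will check it in enlarged crops.

```bash
python3 - <<'E'
import cv2,numpy as np
im=cv2.imread("pics/top0.png")
def crop(x0,y0,x1,y1,f,n):
    c=cv2.resize(im[y0:y1,x0:x1],None,fx=f,fy=f,interpolation=cv2.INTER_CUBIC);cv2.imwrite(n,c)
crop(340,165,480,270,5.7,"pics/c_strip.png")
crop(0,170,260,275,3,"pics/c_mag.png")
E
```

```text
(no output)
```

View pics/c_strip.png

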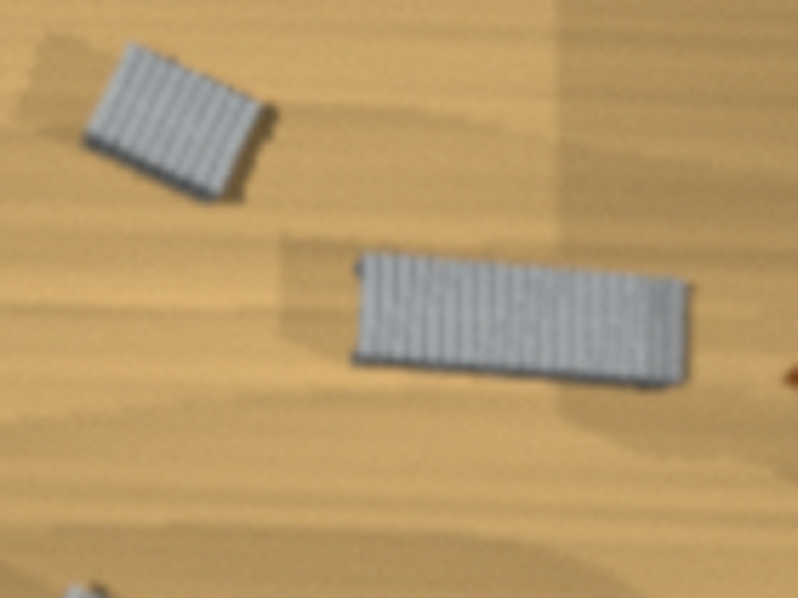

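View pics/c_mag.png

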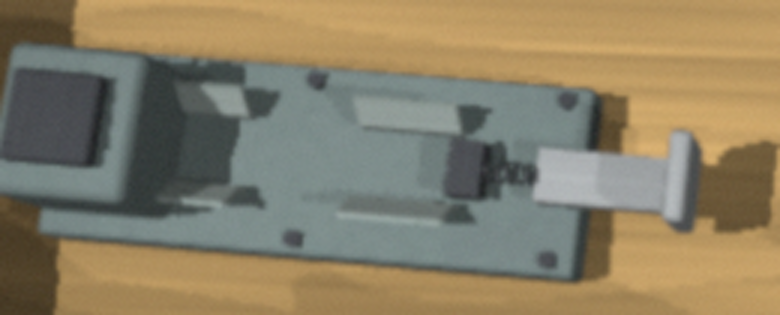

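The crop confirms (432,220): grey, ribbed, about 3:1, unlike the short strip. The magazine's driver head is at image left, its rail end plate at (228,230), drawn out.

```bash
cat > h.py <<'E'
import numpy as np,cv2
from rig import *
np.set_printoptions(precision=4,suppress=True)
def back(pts,z,cal,R=None,p=None):
    K,D=cal["camera_matrix"],cal["distortion"]
    R=cal["rotation"] if R is None else R; p=cal["position"] if p is None else p
    u=cv2.undistortPoints(np.array(pts,float).reshape(-1,1,2),K,D).reshape(-1,2)
    d=np.c_[u,np.ones(len(u))]@R.T
    z=np.broadcast_to(z,len(u))
    return p+d*((z-p[2])/d[:,2])[:,None]
def proj(P,cal,R=None,p=None):
    R=cal["rotation"] if R is None else R; p=cal["position"] if p is None else p
    r,_=cv2.Rodrigues(R.T)
    return cv2.projectPoints(np.array(P,float),r,-R.T@p,cal["camera_matrix"],cal["distortion"])[0].reshape(-1,2)
def wristpose(s,cal):
    H=cal["hand_eye"];T=s["tool_rot"]
    return T@H[:3,:3], s["position"]+T@H[:3,3]
E
python3 - <<'E'
from h import *
c=calibration("top")
f=5.7
# resized with cubic: pixel centre offset
def m(pts,x0,y0,f): return (np.array(pts,float)+.5)/f-.5+[x0,y0]
P=back(m([(362,256),(688,283),(684,380),(358,358)],340,165,f),0.018,c)
print("strip",P,P.mean(0),"len",np.linalg.norm(P[1]-P[0]),np.linalg.norm(P[2]-P[1]))
d=(P[0]-P[1])+(P[3]-P[2]);print("ang",np.degrees(np.arctan2(d[1],d[0])))
M=back(m([(598,90),(577,279),(40,234)],0,170,3),0.03,c)
print("mag",M)
rear=(M[0]+M[1])/2; ax=M[2]-M[1]; print("L",np.linalg.norm(ax),"W",np.linalg.norm(M[0]-M[1]))
ax/=np.linalg.norm(ax);print("ang",np.degrees(np.arctan2(ax[1],ax[0])), "perp", np.degrees(np.arctan2(*(M[0]-M[1])[[1,0]])))
print("origin",rear+0.13*ax)
# end plate top rear edge z=.08
E_=back(m([(697,140),(690,230),(672,132),(668,222)],0,170,3),0.08,c);print(E_)
F=back(m([(452,138),(445,195)],0,170,3),0.046,c);print("follower front",F)
E
```

```text
strip [[ 0.5905 -0.2625  0.018 ]
 [ 0.5858 -0.364   0.018 ]
 [ 0.5553 -0.3623  0.018 ]
 [ 0.5586 -0.2613  0.018 ]] [ 0.5725 -0.3125  0.018 ] len 0.10162320767460288 0.030525711839804185
ang 87.73959782927489
mag [[0.5924 0.0907 0.03  ]
 [0.4837 0.0951 0.03  ]
 [0.4983 0.4045 0.03  ]]
L 0.3097568070131079 W 0.10884887993324555
ang 87.28971058723431 perp -2.32090195224472
origin [0.5442 0.2228 0.03  ]
[[0.5549 0.0253 0.08  ]
 [0.5062 0.0262 0.08  ]
 [0.5589 0.0389 0.08  ]
 [0.5101 0.0381 0.08  ]]
follower front [[0.5584 0.1671 0.046 ]
 [0.5261 0.1683 0.046 ]]
```

Request:
servo_tool(
  commands=[
    {"travel":[0.95,0.6,0],"delta_rot":[0,0,0.9],"fingers":0},
    {"travel":[0.95,0.6,0],"delta_rot":[0,0,0.9],"fingers":0},
    {"travel":[0.95,0.6,0],"delta_rot":[0,0,0.9],"fingers":0},
    {"travel":[0.95,0.6,0],"delta_rot":[0,0,0.9],"fingers":0},
    {"travel":[0.95,0.6,0],"delta_rot":[0,0,0.9],"fingers":0},
    {"travel":[0.95,0.6,0],"delta_rot":[0,0,0.9],"fingers":0},
    {"travel":[0.95,0.6,0],"delta_rot":[0,0,0.9],"fingers":0},
    {"travel":[0.95,0.6,0],"delta_rot":[0,0,0.9],"fingers":0},
  ],
  squeeze=40,
)

```text
time_s: 0.95
position: [0.4034, -0.3738, 0.2285]
tool_rot: [[0.46, 0.888, -0.004], [0.888, -0.46, 0.003], [0.001, -0.005, -1.0]]
ft_force: [-0.1, -0.8, -0.0]
grip_width: 0.0851
```

Request:
servo_tool(
  commands=[
    {"travel":[0.95,0.34,-0.2],"delta_rot":[0,0,0.7],"fingers":0},
    {"travel":[0.95,0.34,-0.4],"delta_rot":[0,0,0.7],"fingers":0},
    {"travel":[0.95,0.34,-0.5],"delta_rot":[0,0,0.7],"fingers":0},
    {"travel":[0.95,0.34,-0.5],"delta_rot":[0,0,0.7],"fingers":0},
    {"travel":[0.95,0.34,-0.5],"delta_rot":[0,0,0.7],"fingers":0},
    {"travel":[0.9,0.34,-0.5],"delta_rot":[0,0,0.7],"fingers":0},
    {"travel":[0,0,0],"delta_rot":[0,0,0],"fingers":0},
  ],
)

```text
time_s: 1.65
position: [0.582, -0.3056, 0.1455]
tool_rot: [[0.013, 1.0, -0.006], [1.0, -0.013, 0.003], [0.003, -0.007, -1.0]]
ft_force: [-0.3, 0.6, 0.2]
grip_width: 0.0854
```

```bash
python3 - <<'E'
from h import *
s=observe();im=get_image("wrist");cv2.imwrite("pics/w1.png",im[:,:,::-1])
print(s["position"],s["tool_rot"],s["time_s"])
c=calibration("wrist");R,p=wristpose(s,c)
a=np.radians(87.74);u=np.array([np.cos(a),np.sin(a)]);v=np.array([u[1],-u[0]]);o=np.array([.5725,-.3125])
print(proj([[*(o+i*.05*u+j*.016*v),.018] for i,j in [(1,1),(-1,1),(-1,-1),(1,-1)]],c,R,p))
E
```

```text
[ 0.582  -0.3056  0.1455] [[ 0.0125  0.9999 -0.0065]
 [ 0.9999 -0.0125  0.0033]
 [ 0.0032 -0.0065 -1.    ]] 1.65
[[326.5139 179.7822]
 [322.4441 293.1417]
 [286.3473 292.1644]
 [286.2887 178.6576]]
```

View pics/w1.png

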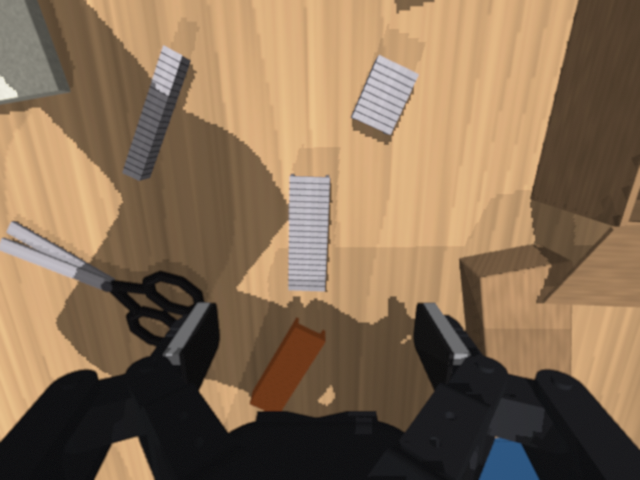

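The wrist view shows the wanted strip with corners about (290,176), (329,177), (326,291), (289,290). This is within about 3 px of the top-camera estimate.

```bash
python3 - <<'E'
from h import *
im=cv2.imread("pics/w1.png");cv2.imwrite("pics/w1c.png",cv2.resize(im[160:310,230:400],None,fx=4,fy=4,interpolation=cv2.INTER_CUBIC))
s=observe();c=calibration("wrist");R,p=wristpose(s,c)
P=back([(290,176),(329,177),(326,291),(289,290)],.018,c,R,p)
print(P,P.mean(0)); d=P[0]-P[3]+P[1]-P[2]; print(np.degrees(np.arctan2(d[1],d[0])))
E
```

```text
[[ 0.5606 -0.2611  0.018 ]
 [ 0.5917 -0.2623  0.018 ]
 [ 0.5887 -0.3628  0.018 ]
 [ 0.5558 -0.3614  0.018 ]] [ 0.5742 -0.3119  0.018 ]
87.75565327734189
```

View pics/w1c.png

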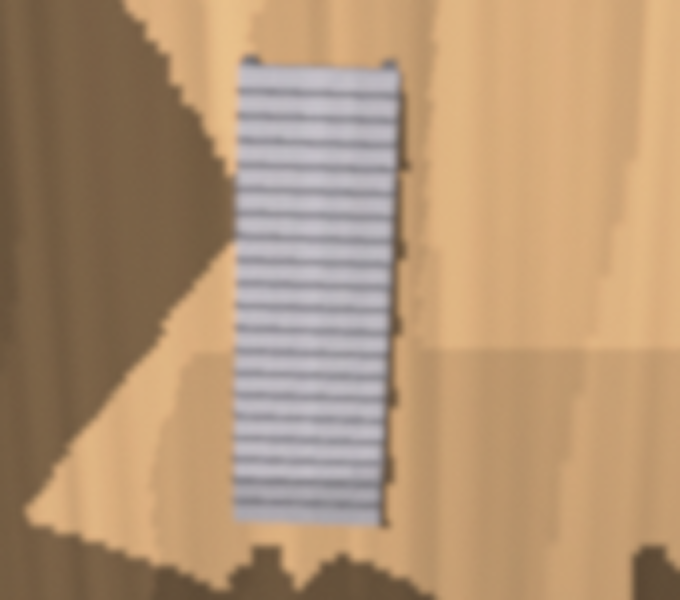

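Request:
servo_tool(
  commands=[
    {"travel":[-0.14,-0.1,-0.5],"delta_rot":[-0.015,-0.03,-0.13],"fingers":0},
    {"travel":[-0.14,-0.11,-0.8],"delta_rot":[-0.015,-0.03,-0.12],"fingers":0},
    {"travel":[0,0,-0.8],"fingers":0},
    {"travel":[0,0,-0.7],"fingers":0},
    {"travel":[0,0,-0.3],"fingers":0},
    {"travel":[0,0,0],"fingers":0},
  ],
)

```text
validation failed for argument at $.co...
```

Request:
servo_tool(
  commands=[
    {"travel":[-0.14,-0.1,-0.5],"delta_rot":[-0.015,-0.03,-0.13],"fingers":0},
    {"travel":[-0.14,-0.11,-0.8],"delta_rot":[-0.015,-0.03,-0.12],"fingers":0},
    {"travel":[0,0,-0.8],"delta_rot":[0,0,0],"fingers":0},
    {"travel":[0,0,-0.7],"delta_rot":[0,0,0],"fingers":0},
    {"travel":[0,0,-0.3],"delta_rot":[0,0,0],"fingers":0},
    {"travel":[0,0,0],"delta_rot":[0,0,0],"fingers":0},
  ],
)

```text
time_s: 2.3
position: [0.5695, -0.3167, 0.0551]
tool_rot: [[0.051, 0.999, 0.004], [0.999, -0.051, -0.006], [-0.006, 0.005, -1.0]]
ft_force: [-0.6, -0.6, -0.5]
grip_width: 0.0854
```

Request:
servo_tool(
  commands=[
    {"travel":[0.13,0.15,-0.5],"delta_rot":[0.05,0.03,0.1],"fingers":0},
    {"travel":[0,0,-0.4],"delta_rot":[0,0,0],"fingers":0},
    {"travel":[0,0,-0.4],"delta_rot":[0,0,0],"fingers":0},
    {"travel":[0,0,0],"delta_rot":[0,0,0],"fingers":0},
  ],
)

```text
time_s: 2.7
position: [0.5742, -0.3129, 0.0157]
tool_rot: [[0.041, 0.999, 0.004], [0.999, -0.041, -0.003], [-0.003, 0.004, -1.0]]
ft_force: [-0.7, -0.6, -0.5]
grip_width: 0.0854
```

Request:
servo_tool(
  commands=[
    {"travel":[0,0.02,-0.25],"delta_rot":[0,0,0],"fingers":0},
    {"travel":[0,0,-0.14],"delta_rot":[0,0,0],"fingers":0},
    {"travel":[0,0,0],"delta_rot":[0,0,0],"fingers":255},
    {"travel":[0,0,0],"delta_rot":[0,0,0],"fingers":255},
    {"travel":[0,0,0],"delta_rot":[0,0,0],"fingers":255},
    {"travel":[0,0,0],"delta_rot":[0,0,0],"fingers":255},
    {"travel":[0,0,0],"delta_rot":[0,0,0],"fingers":255},
    {"travel":[0,0,0],"delta_rot":[0,0,0],"fingers":255},
  ],
  squeeze=40,
)

```text
time_s: 3.5
position: [0.575, -0.3128, 0.0046]
tool_rot: [[0.041, 0.999, 0.006], [0.999, -0.04, -0.005], [-0.005, 0.007, -1.0]]
ft_force: [0.1, 0.3, -1.2]
grip_width: 0.031
```

Request:
servo_tool(
  commands=[
    {"travel":[0,0,0.3],"delta_rot":[0,0,0],"fingers":255},
    {"travel":[0,0,0.6],"delta_rot":[0,0,0],"fingers":255},
    {"travel":[0,0,0.9],"delta_rot":[0,0,0],"fingers":255},
    {"travel":[0,0,0.9],"delta_rot":[0,0,0],"fingers":255},
    {"travel":[0,0,0.9],"delta_rot":[0,0,0],"fingers":255},
    {"travel":[0,0,0.9],"delta_rot":[0,0,0],"fingers":255},
    {"travel":[0,0,0.4],"delta_rot":[0,0,0],"fingers":255},
    {"travel":[0,0,0],"delta_rot":[0,0,0],"fingers":255},
  ],
)

```text
time_s: 4.3
position: [0.5738, -0.3119, 0.1611]
tool_rot: [[0.041, 0.999, 0.007], [0.999, -0.04, -0.005], [-0.005, 0.007, -1.0]]
ft_force: [0.0, -0.6, -1.5]
grip_width: 0.0312
```

```bash
python3 - <<'E'
from h import *
s=observe();im=get_image("wrist");cv2.imwrite("pics/w2.png",im[:,:,::-1])
print(s["position"],s["tool_rot"],s["time_s"],s["ft_force"],s["grip_width"])
E
```

```text
[ 0.5738 -0.3119  0.1611] [[ 0.0405  0.9992  0.0067]
 [ 0.9992 -0.0405 -0.005 ]
 [-0.0047  0.0069 -1.    ]] 4.3 [ 0.0441 -0.6433 -1.5335] 0.03123049346089842
```

View pics/w2.png

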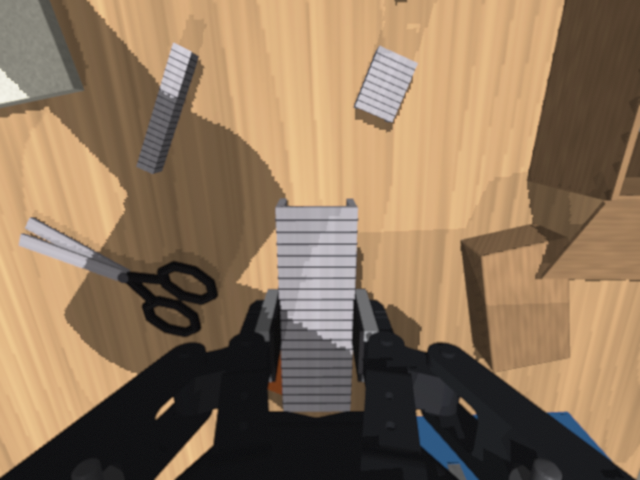

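Request:
servo_tool(
  commands=[
    {"travel":[-0.06,0.6,0.2],"delta_rot":[0,0,0],"fingers":255},
    {"travel":[-0.06,0.9,0.2],"delta_rot":[0,0,0],"fingers":255},
    {"travel":[-0.06,0.9,0.2],"delta_rot":[0,0,0],"fingers":255},
    {"travel":[-0.06,0.9,0.2],"delta_rot":[0,0,0],"fingers":255},
    {"travel":[-0.06,0.9,0.2],"delta_rot":[0,0,0],"fingers":255},
    {"travel":[-0.06,0.9,0],"delta_rot":[0,0,0],"fingers":255},
    {"travel":[-0.06,0.9,0],"delta_rot":[0,0,0],"fingers":255},
    {"travel":[-0.06,0.9,0],"delta_rot":[0,0,0],"fingers":255},
  ],
)

```text
time_s: 5.15
position: [0.5533, -0.092, 0.185]
tool_rot: [[0.043, 0.999, -0.006], [0.999, -0.043, 0.004], [0.004, -0.006, -1.0]]
ft_force: [0.8, 0.1, -0.7]
grip_width: 0.0307
```

Request:
servo_tool(
  commands=[
    {"travel":[-0.06,0.9,0],"delta_rot":[0,0,0],"fingers":255},
    {"travel":[-0.06,0.9,0],"delta_rot":[0,0,0],"fingers":255},
    {"travel":[-0.06,0.9,0],"delta_rot":[0,0,0],"fingers":255},
    {"travel":[-0.06,0.9,0],"delta_rot":[0,0,0],"fingers":255},
    {"travel":[-0.06,0.9,0],"delta_rot":[0,0,0],"fingers":255},
    {"travel":[-0.06,0.9,0],"delta_rot":[0,0,0],"fingers":255},
    {"travel":[0,0.5,0],"delta_rot":[0,0,0],"fingers":255},
    {"travel":[0,0,0],"delta_rot":[0,0,0],"fingers":255},
  ],
)

```text
time_s: 5.95
position: [0.5325, 0.1025, 0.1802]
tool_rot: [[0.036, 0.999, -0.02], [0.999, -0.036, 0.008], [0.007, -0.02, -1.0]]
ft_force: [-0.4, -0.7, -1.0]
grip_width: 0.0309
```

```bash
python3 - <<'E'
from h import *
s=observe();im=get_image("wrist");cv2.imwrite("pics/w3.png",im[:,:,::-1])
print(s["position"],s["tool_rot"],s["time_s"],s["ft_force"],s["grip_width"])
np.savez("s3.npz",position=s["position"],tool_rot=s["tool_rot"])
c=calibration("wrist");R,p=wristpose(s,c)
a=np.radians(87.5);u=np.array([np.cos(a),np.sin(a)]);v=np.array([-u[1],u[0]]);o=np.array([.5442,.2228])
def W(x,y,z): return [*(o+x*u+y*v),z]
pts=[(-.13,.055,.03),(-.13,-.055,.03),(.18,.055,.03),(.18,-.055,.03),(-.06,.02,.03),(-.06,-.02,.03),(-.06,.032,.056),(-.06,-.032,.056),(-.002,.032,.056),(-.002,-.032,.056),(.062,.032,.056),(.062,-.032,.056)]
for q,r in zip(pts,proj([W(*q) for q in pts],c,R,p)): print(q,r)
E
```

```text
[0.5325 0.1025 0.1802] [[ 0.0359  0.9992 -0.0198]
 [ 0.9993 -0.0358  0.008 ]
 [ 0.0073 -0.0201 -0.9998]] 5.95 [-0.3851 -0.7392 -1.0321] 0.030927723954656428
(-0.13, 0.055, 0.03) [265.5091 233.652 ]
(-0.13, -0.055, 0.03) [386.8586 235.2535]
(0.18, 0.055, 0.03) [ 245.075 -248.882]
(0.18, -0.055, 0.03) [ 424.8998 -251.237 ]
(-0.06, 0.02, 0.03) [303.6652 154.8529]
(-0.06, -0.02, 0.03) [351.1026 155.2799]
(-0.06, 0.032, 0.056) [286.2575 156.973 ]
(-0.06, -0.032, 0.056) [369.3814 157.7306]
(-0.002, 0.032, 0.056) [284.6312  73.9149]
(-0.002, -0.032, 0.056) [373.997   74.3328]
(0.062, 0.032, 0.056) [282.452  -34.0766]
(0.062, -0.032, 0.056) [380.1151 -34.1905]
```

View pics/w3.png

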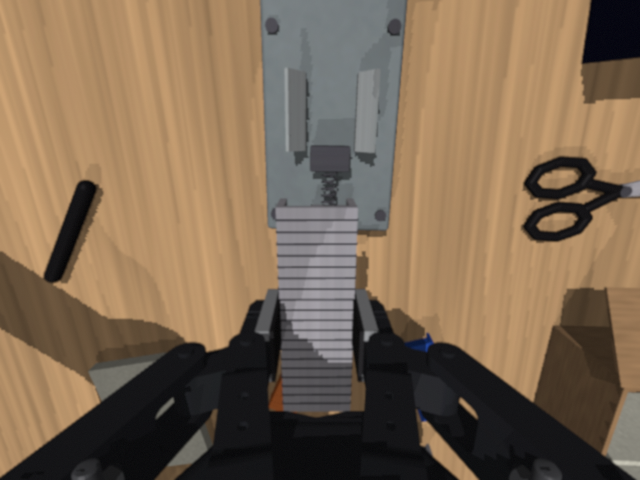

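```bash
python3 - <<'E'
import cv2
im=cv2.imread("pics/w3.png");cv2.imwrite("pics/w3c.png",cv2.resize(im[0:240,240:420],None,fx=4,fy=4,interpolation=cv2.INTER_CUBIC)[:,:][:960])
a=cv2.resize(im[0:125,250:410],None,fx=4.7,fy=4.7,interpolation=cv2.INTER_CUBIC);b=cv2.resize(im[120:245,250:410],None,fx=4.7,fy=4.7,interpolation=cv2.INTER_CUBIC)
cv2.imwrite("pics/w3a.png",a);cv2.imwrite("pics/w3b.png",b)
E
```

```text
(no output)
```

View pics/w3a.png

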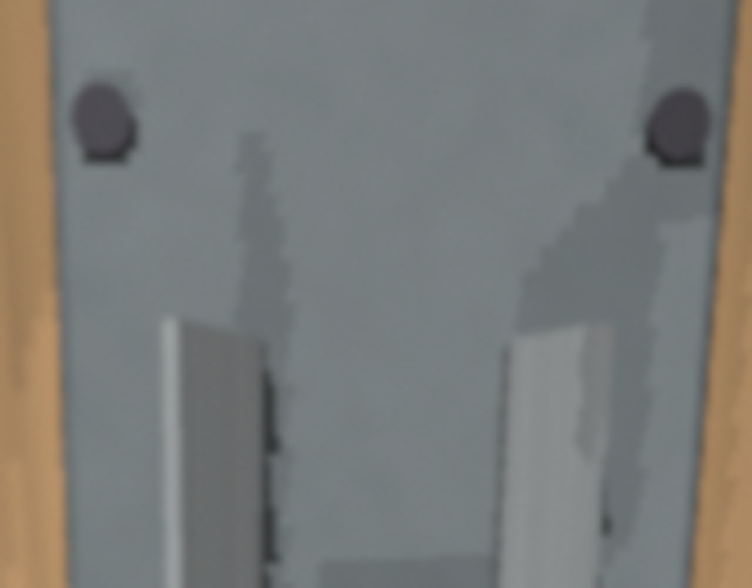

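View pics/w3b.png

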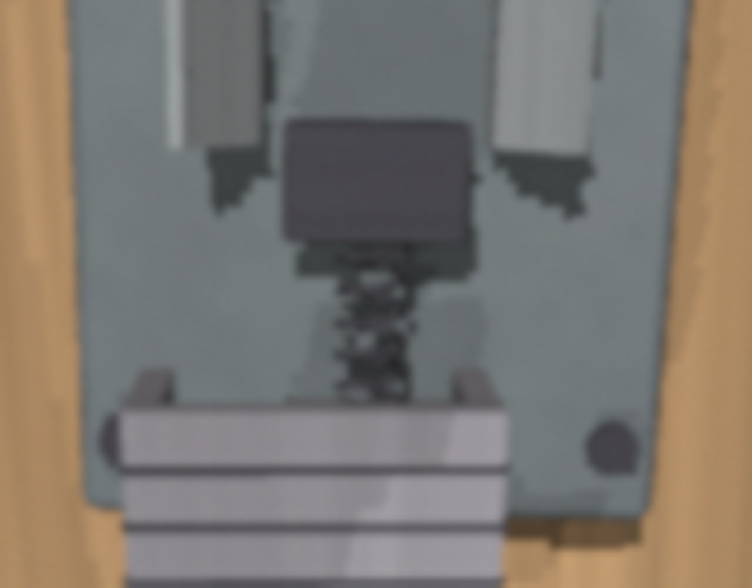

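```bash
python3 - <<'E'
from h import *
from scipy.optimize import least_squares
s=dict(np.load("s3.npz"));c=calibration("wrist");R,p=wristpose(s,c)
A=[((-.13,.055,.03),(267.9,228)),((-.13,-.055,.03),(387.1,229.2)),((-.002,.02,.03),(305.7,72.3)),((-.002,-.02,.03),(358.4,72.3)),((-.06,.02,.03),(305.7,151.4)),((-.06,-.02,.03),(355.7,151.9))]
X=np.array([a[0] for a in A]);U=np.array([a[1] for a in A])
def W(t):
    u=np.array([np.cos(t[2]),np.sin(t[2])]);v=np.array([-u[1],u[0]])
    return np.c_[t[:2]+X[:,:1]*u+X[:,1:2]*v,X[:,2]]
r=least_squares(lambda t:(proj(W(t),c,R,p)-U).ravel(),[.544,.223,1.527])
print(r.x[:2],np.degrees(r.x[2]));print(r.fun.reshape(-1,2))
o=r.x[:2];u=np.array([np.cos(r.x[2]),np.sin(r.x[2])]);v=np.array([-u[1],u[0]])
F=back([(310.9,145.4),(349.5,146.3)],.046,c,R,p)[:,:2]
print("follower mag",(F-o)@u,(F-o)@v)
# strip front top corners in image: b (122,410),(506,408)
S=np.array([(122,410),(506,408)])/4.7+[250,120]
# rear: w3 (283,410),(352,410)?
for h in (.0134,.009):
    z=s["position"][2]+h
    P=back(np.r_[S,[(283,410),(352,410)]],z,c,R,p)
    q=(P-s["position"])@s["tool_rot"]; print("strip corners in tool",q)
    print("strip in mag",(P[:,:2]-o)@u,(P[:,:2]-o)@v)
print("tcp in mag",(s["position"][:2]-o)@u,(s["position"][:2]-o)@v)
E
```

```text
[0.547  0.2271] 87.09549014574809
[[-0.7371  0.5634]
 [ 1.9566  1.7681]
 [ 0.9329  0.5804]
 [-0.8222  1.209 ]
 [ 0.5337 -2.143 ]
 [-1.7926 -1.882 ]]
follower mag [-0.0562 -0.0564] [ 0.0155 -0.015 ]
strip corners in tool [[ 0.0516 -0.0153 -0.0127]
 [ 0.0519  0.0167 -0.0134]
 [-0.0476 -0.0154 -0.0134]
 [-0.047   0.0176 -0.0141]]
strip in mag [-0.0739 -0.0731 -0.1731 -0.172 ] [ 0.0239 -0.0081  0.0226 -0.0105]
strip corners in tool [[ 0.0506 -0.0158 -0.0083]
 [ 0.0509  0.0173 -0.009 ]
 [-0.052  -0.016  -0.0091]
 [-0.0513  0.0182 -0.0097]]
strip in mag [-0.0749 -0.0741 -0.1775 -0.1763] [ 0.0245 -0.0086  0.0231 -0.011 ]
tcp in mag -0.1251889975656325 0.008129661986314747
```

Request:
servo_tool(
  commands=[
    {"travel":[0.1,0.8,0],"delta_rot":[-0.03,-0.06,-0.05],"fingers":255},
    {"travel":[0.1,0.9,-0.1],"delta_rot":[-0.03,-0.06,-0.05],"fingers":255},
    {"travel":[0.1,0.9,-0.1],"delta_rot":[-0.03,-0.06,0],"fingers":255},
    {"travel":[0.1,0.9,-0.1],"delta_rot":[0,-0.03,0],"fingers":255},
    {"travel":[0.1,0.9,-0.1],"delta_rot":[0,0,0],"fingers":255},
    {"travel":[0.1,0.7,-0.1],"delta_rot":[0,0,0],"fingers":255},
    {"travel":[0,0,0],"delta_rot":[0,0,0],"fingers":255},
  ],
)

```text
time_s: 6.7
position: [0.5494, 0.2546, 0.1622]
tool_rot: [[0.054, 0.999, -0.002], [0.999, -0.054, -0.004], [-0.004, -0.002, -1.0]]
ft_force: [0.4, -1.2, -1.2]
grip_width: 0.031
```

Request:
servo_tool(
  commands=[
    {"travel":[-0.08,0,-0.5],"delta_rot":[-0.03,0,0.06],"fingers":255},
    {"travel":[0,0,-0.8],"delta_rot":[0,0,0],"fingers":255},
    {"travel":[0,0,-0.8],"delta_rot":[0,0,0],"fingers":255},
    {"travel":[0,0,-0.7],"delta_rot":[0,0,0],"fingers":255},
    {"travel":[0,0,-0.3],"delta_rot":[0,0,0],"fingers":255},
    {"travel":[0,0,0],"delta_rot":[0,0,0],"fingers":255},
  ],
)

```text
time_s: 7.3
position: [0.5469, 0.2474, 0.0665]
tool_rot: [[0.052, 0.999, -0.003], [0.999, -0.053, -0.01], [-0.01, -0.002, -1.0]]
ft_force: [-0.1, 0.3, -0.0]
grip_width: 0.0315
```

```bash
python3 - <<'E'
from h import *
s=observe();print(s["position"],s["tool_rot"][:,0],s["tool_rot"][:,2],s["ft_force"])
im=get_image("wrist")[:,:,::-1];cv2.imwrite("pics/w4.png",im)
im=get_image("side")[:,:,::-1];cv2.imwrite("pics/s4.png",cv2.resize(im[230:480,120:370],None,fx=2.4,fy=2.4,interpolation=cv2.INTER_CUBIC))
E
```

```text
[0.5469 0.2474 0.0665] [ 0.0525  0.9986 -0.0099] [-0.0028 -0.0097 -0.9999] [-0.1241  0.3071 -0.0419]
```

View pics/w4.png

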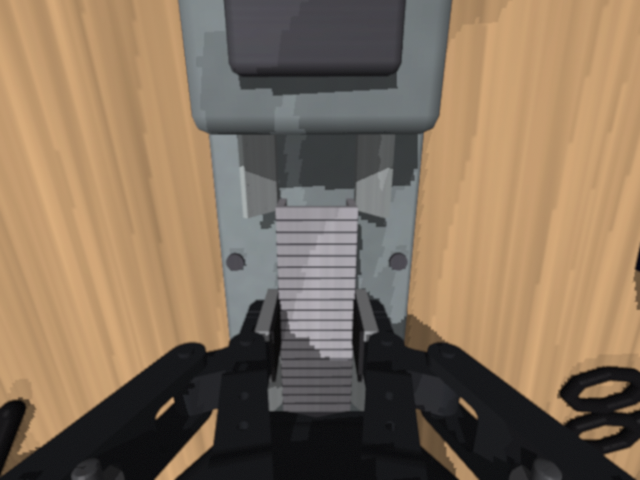

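View pics/s4.png

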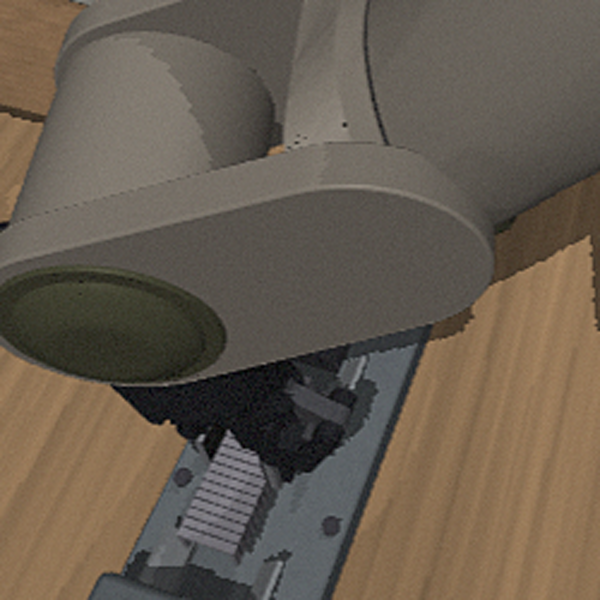

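Request:
servo_tool(
  commands=[
    {"travel":[0,0.2,0],"delta_rot":[0.08,-0.02,0.05],"fingers":255},
    {"travel":[0,0.08,-0.2],"delta_rot":[0,0,0],"fingers":255},
    {"travel":[0,0,-0.3],"delta_rot":[0,0,0],"fingers":255},
    {"travel":[0,0,-0.2],"delta_rot":[0,0,0],"fingers":255},
    {"travel":[0,0,0],"delta_rot":[0,0,0],"fingers":255},
  ],
)

```text
time_s: 7.9
position: [0.5488, 0.2574, 0.0482]
tool_rot: [[0.046, 0.999, 0.007], [0.999, -0.046, 0.001], [0.002, 0.007, -1.0]]
ft_force: [-0.3, -0.1, -0.9]
grip_width: 0.0312
```

Request:
servo_tool(
  commands=[
    {"travel":[-0.06,-0.05,-0.15],"delta_rot":[0,0.06,0],"fingers":255},
    {"travel":[0,0,-0.15],"delta_rot":[0,0,0],"fingers":255},
    {"travel":[0,0,-0.1],"delta_rot":[0,0,0],"fingers":255},
    {"travel":[0,0,0],"delta_rot":[0,0,0],"fingers":255},
  ],
)

```text
time_s: 8.3
position: [0.5468, 0.2557, 0.0349]
tool_rot: [[0.046, 0.999, -0.0], [0.999, -0.046, 0.001], [0.001, -0.0, -1.0]]
ft_force: [-0.1, -1.1, -0.9]
grip_width: 0.0308
```

Request:
servo_tool(
  commands=[
    {"travel":[0,0,-0.05],"delta_rot":[0,0,0],"fingers":255},
    {"travel":[0,0,0],"delta_rot":[0,0,0],"fingers":255},
  ],
)

```text
time_s: 8.5
position: [0.5472, 0.2558, 0.0345]
tool_rot: [[0.046, 0.999, 0.002], [0.999, -0.046, 0.002], [0.002, 0.001, -1.0]]
ft_force: [-0.4, -0.2, -1.5]
grip_width: 0.0311
```

```bash
python3 - <<'E'
from h import *
s=observe();print(s["position"],s["ft_force"])
im=get_image("wrist")[:,:,::-1];cv2.imwrite("pics/w5.png",im)
E
```

```text
[0.5472 0.2558 0.0345] [-0.3691 -0.1984 -1.5095]
```

View pics/w5.png

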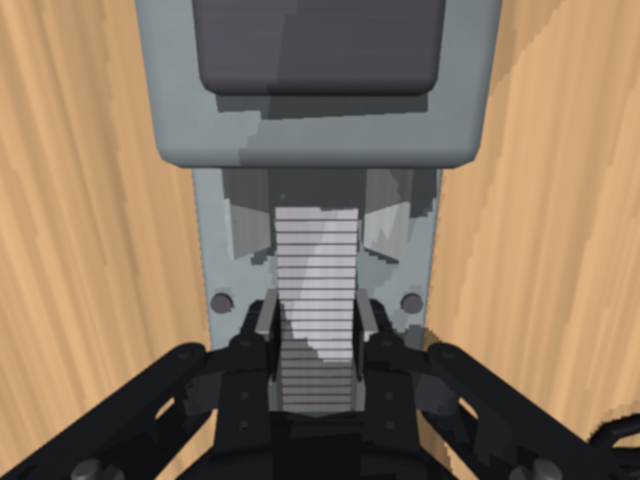

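Request:
servo_tool(
  commands=[
    {"travel":[0,0,-0.05],"delta_rot":[0,0,0],"fingers":255},
    {"travel":[0,0,0],"delta_rot":[0,0,0],"fingers":255},
    {"travel":[0,0,0],"delta_rot":[0,0,0],"fingers":100},
    {"travel":[0,0,0],"delta_rot":[0,0,0],"fingers":90},
    {"travel":[0,0,0],"delta_rot":[0,0,0],"fingers":90},
    {"travel":[0,0,0],"delta_rot":[0,0,0],"fingers":90},
  ],
)

```text
time_s: 9.15
position: [0.5476, 0.256, 0.0342]
tool_rot: [[0.046, 0.999, 0.003], [0.999, -0.046, 0.002], [0.002, 0.003, -1.0]]
ft_force: [0.4, 0.7, 0.6]
grip_width: 0.0552
```

Released; rise slowly, then look.

Request:
servo_tool(
  commands=[
    {"travel":[0,0,0.2],"delta_rot":[0,0,0],"fingers":90},
    {"travel":[0,0,0.5],"delta_rot":[0,0,0],"fingers":90},
    {"travel":[0,0,0.9],"delta_rot":[0,0,0],"fingers":90},
    {"travel":[0,0,0.9],"delta_rot":[0,0,0],"fingers":90},
    {"travel":[0,-0.3,0.9],"delta_rot":[0,0,0],"fingers":90},
    {"travel":[0,-0.8,0.9],"delta_rot":[0,0,0],"fingers":90},
    {"travel":[0,-0.9,0.6],"delta_rot":[0,0,0],"fingers":90},
    {"travel":[0,-0.9,0],"delta_rot":[0,0,0],"fingers":255},
  ],
)

```text
time_s: 9.95
position: [0.546, 0.1688, 0.1888]
tool_rot: [[0.041, 0.999, 0.003], [0.999, -0.041, 0.001], [0.002, 0.003, -1.0]]
ft_force: [0.1, -0.7, -0.1]
grip_width: 0.0419
```

Request:
servo_tool(
  commands=[
    {"travel":[0,-0.9,0],"delta_rot":[0,0,0],"fingers":255},
    {"travel":[0,-0.9,0],"delta_rot":[0,0,0],"fingers":255},
    {"travel":[0,0,0],"delta_rot":[0,0,0],"fingers":255},
  ],
)

```text
time_s: 10.25
position: [0.5461, 0.1104, 0.1914]
tool_rot: [[0.043, 0.999, 0.007], [0.999, -0.043, 0.001], [0.001, 0.007, -1.0]]
ft_force: [0.5, 1.0, -0.1]
grip_width: -0.0
```

```bash
python3 - <<'E'
from h import *
s=observe();print(s["time_s"],s["position"],s["tool_rot"],s["ft_force"],s["grip_width"])
im=get_image("wrist")[:,:,::-1];cv2.imwrite("pics/w6.png",im)
np.savez("s6.npz",position=s["position"],tool_rot=s["tool_rot"])
E
```

```text
10.25 [0.5461 0.1104 0.1914] [[ 0.0435  0.999   0.0071]
 [ 0.9991 -0.0435  0.0008]
 [ 0.0011  0.007  -1.    ]] [ 0.5011  1.047  -0.0723] -2.9268076138820148e-05
```

View pics/w6.png

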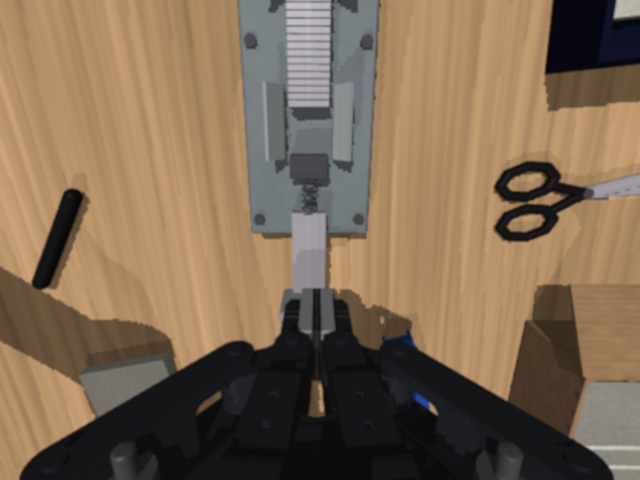

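The wrist picture shows the strip flat and square in the channel, rear end at (308,105), with the follower behind it at (309,166). Next I go behind the end plate with the fingers shut.

Request:
servo_tool(
  commands=[
    {"travel":[-0.1,-0.8,0],"delta_rot":[0,0.03,0],"fingers":255},
    {"travel":[-0.1,-0.9,0],"delta_rot":[0,0.03,0],"fingers":255},
    {"travel":[-0.1,-0.9,0],"delta_rot":[0,0,0],"fingers":255},
    {"travel":[-0.1,-0.9,0],"delta_rot":[0,0,0],"fingers":255},
    {"travel":[0,-0.9,0],"delta_rot":[0,0,0],"fingers":255},
    {"travel":[0,-0.5,-0.1],"delta_rot":[0,0,0],"fingers":255},
    {"travel":[0,0,-0.5],"delta_rot":[0,0,0],"fingers":255},
    {"travel":[0,0,-0.5],"delta_rot":[0,0,0],"fingers":255},
  ],
)

```text
time_s: 11.1
position: [0.5348, -0.034, 0.1605]
tool_rot: [[0.036, 0.999, 0.007], [0.999, -0.036, 0.002], [0.003, 0.006, -1.0]]
ft_force: [0.4, 0.5, 0.6]
grip_width: -0.0001
```

```bash
python3 - <<'E'
from h import *
s=observe();print(s["time_s"],s["position"],s["tool_rot"],s["ft_force"],s["grip_width"])
im=get_image("wrist")[:,:,::-1];cv2.imwrite("pics/w7.png",im)
E
```

```text
11.1 [ 0.5348 -0.034   0.1605] [[ 0.0358  0.9993  0.0066]
 [ 0.9994 -0.0358  0.0025]
 [ 0.0027  0.0065 -1.    ]] [0.3941 0.4688 0.5684] -8.154584767549625e-05
```

View pics/w7.png

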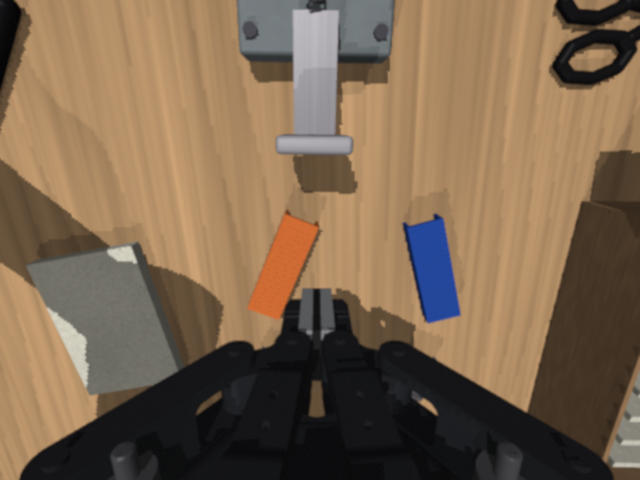

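The end plate at (314,145) is lined up with the fingertips (317,310), which are clear behind it. I'll descend.

Request:
servo_tool(
  commands=[
    {"travel":[0,0,-0.8],"delta_rot":[0,0.04,-0.1],"fingers":255},
    {"travel":[0,0,-0.9],"delta_rot":[0,0.03,0],"fingers":255},
    {"travel":[0,0,-0.9],"delta_rot":[0,0,0],"fingers":255},
    {"travel":[0,0,-0.8],"delta_rot":[0,0,0],"fingers":255},
    {"travel":[0,0,-0.2],"delta_rot":[0,0,0],"fingers":255},
    {"travel":[0,0,0],"delta_rot":[0,0,0],"fingers":255},
  ],
)

```text
time_s: 11.75
position: [0.5353, -0.0289, 0.048]
tool_rot: [[0.042, 0.999, -0.003], [0.999, -0.042, 0.004], [0.004, -0.003, -1.0]]
ft_force: [-1.5, -0.1, -0.7]
grip_width: 0.0
```

Request:
servo_tool(
  commands=[
    {"travel":[0.01,0.3,0],"delta_rot":[0,0,0],"fingers":255},
    {"travel":[0.01,0.3,0],"delta_rot":[0,0,0],"fingers":255},
    {"travel":[0.01,0.3,0],"delta_rot":[0,0,0],"fingers":255},
    {"travel":[0.01,0.3,0],"delta_rot":[0,0,0],"fingers":255},
    {"travel":[0.01,0.25,0],"delta_rot":[0,0,0],"fingers":255},
    {"travel":[0.01,0.25,0],"delta_rot":[0,0,0],"fingers":255},
    {"travel":[0.01,0.25,0],"delta_rot":[0,0,0],"fingers":255},
  ],
)

```text
time_s: 12.45
position: [0.5396, 0.0335, 0.0522]
tool_rot: [[0.04, 0.999, 0.004], [0.999, -0.04, 0.0], [0.0, 0.004, -1.0]]
ft_force: [-0.1, -6.1, -1.5]
grip_width: -0.0
```

Request:
servo_tool(
  commands=[
    {"travel":[0,0.25,-0.05],"delta_rot":[0,0,0],"fingers":255},
    {"travel":[0,0.25,-0.05],"delta_rot":[0,0,0],"fingers":255},
    {"travel":[0,0.25,0],"delta_rot":[0,0,0],"fingers":255},
    {"travel":[0,0.25,0],"delta_rot":[0,0,0],"fingers":255},
    {"travel":[0,0.25,0],"delta_rot":[0,0,0],"fingers":255},
  ],
)

```text
time_s: 12.95
position: [0.5419, 0.0695, 0.0505]
tool_rot: [[0.04, 0.999, 0.009], [0.999, -0.04, -0.009], [-0.009, 0.01, -1.0]]
ft_force: [1.7, -6.6, -3.0]
grip_width: 0.0002
```

Request:
servo_tool(
  commands=[
    {"travel":[-0.03,0.2,0],"delta_rot":[0.05,0.05,0],"fingers":255},
    {"travel":[0,0.2,0],"delta_rot":[0.03,0.03,0],"fingers":255},
    {"travel":[0,0.15,0],"delta_rot":[0,0,0],"fingers":255},
  ],
)

```text
time_s: 13.25
position: [0.5423, 0.0843, 0.0507]
tool_rot: [[0.04, 0.999, 0.003], [0.999, -0.04, -0.007], [-0.007, 0.003, -1.0]]
ft_force: [-0.2, -8.8, -0.6]
grip_width: 0.0001
```

Request:
servo_tool(
  commands=[
    {"travel":[-0.02,0.15,0],"delta_rot":[0.05,0.02,0],"fingers":255},
    {"travel":[0,0.15,0],"delta_rot":[0.02,0,0],"fingers":255},
    {"travel":[0,0.15,0],"delta_rot":[0,0,0],"fingers":255},
  ],
)

```text
time_s: 13.55
position: [0.5426, 0.0926, 0.0508]
tool_rot: [[0.038, 0.999, 0.002], [0.999, -0.038, -0.013], [-0.013, 0.002, -1.0]]
ft_force: [-3.8, -40.6, 2.8]
grip_width: 0.0001
```

The force jumped to 40 N at y≈0.093, which is the home stop, so I back off straight away and look.

Request:
servo_tool(
  commands=[
    {"travel":[0,-0.3,0],"delta_rot":[0,0,0],"fingers":255},
    {"travel":[0,-0.6,0],"delta_rot":[0,0,0],"fingers":255},
    {"travel":[0,-0.8,0],"delta_rot":[0,0,0],"fingers":255},
    {"travel":[0,-0.3,0.7],"delta_rot":[0,0,0],"fingers":255},
    {"travel":[0,0,0.9],"delta_rot":[0,0,0],"fingers":255},
    {"travel":[0,0,0.9],"delta_rot":[0,0,0],"fingers":255},
    {"travel":[0,0,0.9],"delta_rot":[0,0,0],"fingers":255},
    {"travel":[0,0,0.5],"delta_rot":[0,0,0],"fingers":255},
  ],
)

```text
time_s: 14.35
position: [0.5407, 0.032, 0.1703]
tool_rot: [[0.039, 0.999, -0.004], [0.999, -0.039, -0.012], [-0.012, -0.003, -1.0]]
ft_force: [0.3, 0.6, 0.3]
grip_width: -0.0
```

```bash
python3 - <<'E'
from h import *
s=observe();print(s["time_s"],s["position"],s["tool_rot"],s["ft_force"],s["grip_width"])
np.savez("s8.npz",position=s["position"],tool_rot=s["tool_rot"])
im=get_image("wrist")[:,:,::-1];cv2.imwrite("pics/w8.png",im)
im=get_image("top")[:,:,::-1];cv2.imwrite("pics/t8.png",im)
cv2.imwrite("pics/t8c.png",cv2.resize(im[170:275,0:260],None,fx=3,fy=3,interpolation=cv2.INTER_CUBIC))
E
```

```text
14.35 [0.5407 0.032  0.1703] [[ 0.0389  0.9992 -0.0038]
 [ 0.9992 -0.0389 -0.0117]
 [-0.0118 -0.0033 -0.9999]] [0.2572 0.557  0.259 ] -4.042061286764552e-05
```

View pics/w8.png

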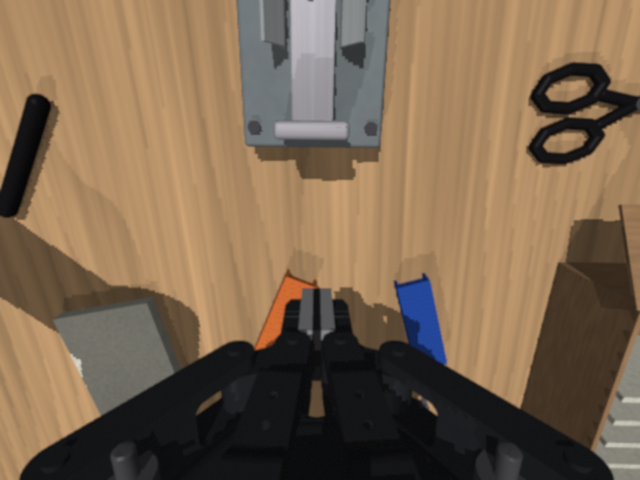

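View pics/t8c.png

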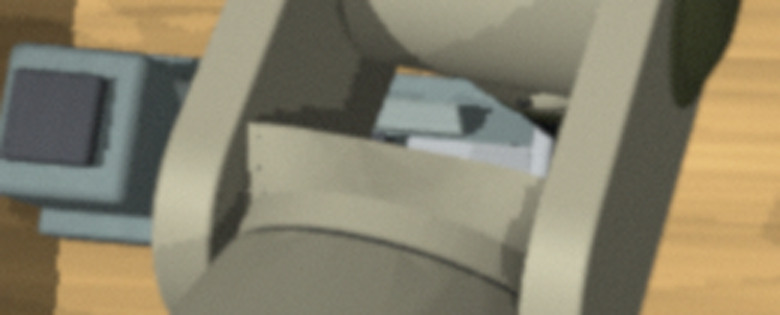

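The end plate (311,131) now stands over the rear edge of the base. I move up and forward to look at the strip.

Request:
servo_tool(
  commands=[
    {"travel":[0,0,0.8],"delta_rot":[0.05,0,0],"fingers":255},
    {"travel":[0,0.5,0.9],"delta_rot":[0.05,0,0],"fingers":255},
    {"travel":[0,0.9,0.5],"delta_rot":[0,0,0],"fingers":255},
    {"travel":[0,0.9,0],"delta_rot":[0,0,0],"fingers":255},
    {"travel":[0,0.9,0],"delta_rot":[0,0,0],"fingers":255},
    {"travel":[0,0.7,0],"delta_rot":[0,0,0],"fingers":255},
    {"travel":[0,0,0],"delta_rot":[0,0,0],"fingers":255},
  ],
)

```text
time_s: 15.15
position: [0.5385, 0.1544, 0.2303]
tool_rot: [[0.041, 0.999, -0.014], [0.999, -0.04, 0.001], [0.001, -0.014, -1.0]]
ft_force: [-0.3, -0.6, -0.3]
grip_width: -0.0001
```

```bash
python3 - <<'E'
from h import *
s=observe();print(s["time_s"],s["position"],s["tool_rot"],s["ft_force"],s["grip_width"])
np.savez("s9.npz",position=s["position"],tool_rot=s["tool_rot"])
im=get_image("wrist")[:,:,::-1];cv2.imwrite("pics/w9.png",im)
cv2.imwrite("pics/w9c.png",cv2.resize(im[0:290,220:420],None,fx=3,fy=3,interpolation=cv2.INTER_CUBIC)[:600*3])
E
```

```text
15.15 [0.5385 0.1544 0.2303] [[ 0.0405  0.9991 -0.0135]
 [ 0.9992 -0.0405  0.0011]
 [ 0.0006 -0.0135 -0.9999]] [-0.2981 -0.5761 -0.2769] -0.0001391654511195486
```

View pics/w9.png

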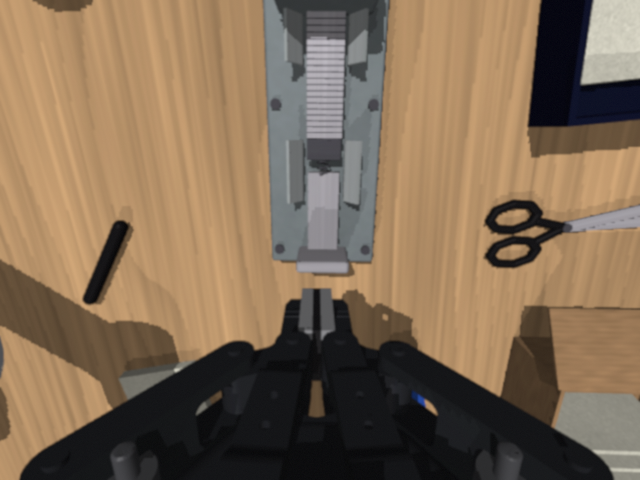

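```bash
python3 - <<'E'
import cv2
im=cv2.imread("pics/w9.png")
cv2.imwrite("pics/w9a.png",cv2.resize(im[0:145,250:400],None,fx=4,fy=4,interpolation=cv2.INTER_CUBIC))
cv2.imwrite("pics/w9b.png",cv2.resize(im[135:280,250:400],None,fx=4,fy=4,interpolation=cv2.INTER_CUBIC))
E
```

```text
(no output)
```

View pics/w9a.png

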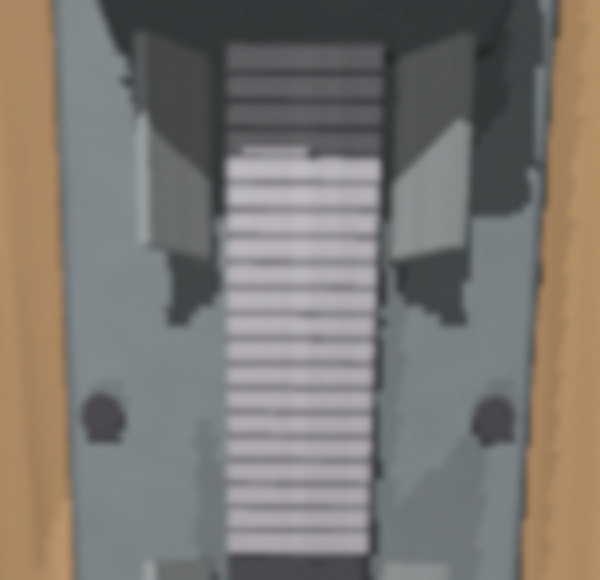

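View pics/w9b.png

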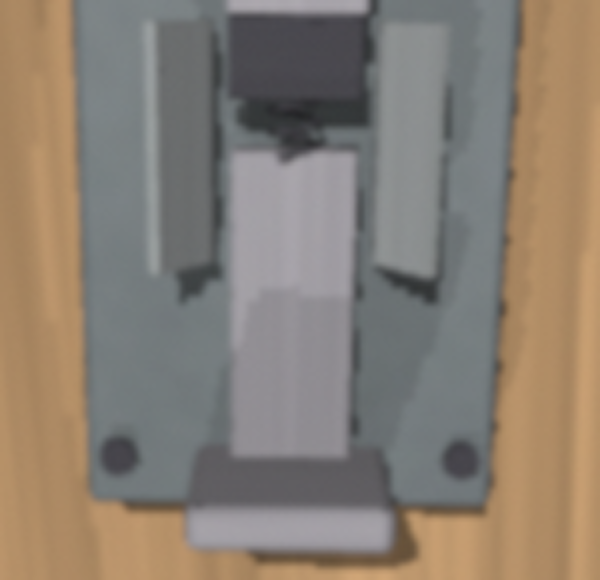

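```bash
python3 - <<'E'
from h import *
s=dict(np.load("s9.npz"));c=calibration("wrist");R,p=wristpose(s,c)
a=np.radians(87.3);u=np.array([np.cos(a),np.sin(a)]);v=np.array([-u[1],u[0]])
def b(x,y): return (250+x/4,135+y/4)
def aa(x,y): return (250+x/4,y/4)
base=back([b(95,498),b(488,500)],.03,c,R,p)[:,:2]
o=base.mean(0)+.13*u; print("o",o)
for n,q,z in [("plate rear top",[b(195,548),b(390,550)],.08),("plate front top",[b(195,508),b(390,508)],.08),("strip rear",[aa(228,555),aa(368,553)],.048),("strip front",[aa(226,44),aa(384,44)],.048),("foll rear",[b(232,97),b(362,97)],.046),("guide1 far",[aa(150,562)],.056),("guide2 near",[aa(145,245),aa(467,248)],.056)]:
    P=back(q,z,c,R,p)[:,:2]-o; print(n,P@u,P@v)
E
```

```text
o [0.5473 0.2292]
plate rear top [-0.1229 -0.1228] [ 0.023  -0.0229]
plate front top [-0.1127 -0.1122] [ 0.0229 -0.0226]
strip rear [-0.0033 -0.0026] [ 0.0162 -0.016 ]
strip front [0.0976 0.0976] [ 0.0164 -0.0162]
foll rear [-0.0219 -0.0216] [ 0.0154 -0.0153]
guide1 far [-0.0047] [0.0335]
guide2 near [0.0592 0.0588] [ 0.0332 -0.0344]
```

All checks agree with a loaded magazine: plate rear at x = -0.123 m (home is -0.122) and the strip at about 0 to 100 mm, with the follower pressed against it. The robot is clear of everything, so I hand in.

```bash
python3 - <<'E'
from rig import *
s=observe();print(s["time_s"],s["ft_force"]);print(close_job())
E
```

```text
15.2 [ 0.01694207 -0.37573982 -0.60387766]
the job is handed in; nothing more can be done
None
```

The stapler is loaded and the job is handed in, at 15.2 s of the 51 s allowed. I laid the full-length wide grey strip legs down in the channel between follower and head. Then I pushed the rail in by its end plate with the shut fingers, and backed well clear.

**Last checks (wrist camera):**
- **Rail:** the end plate's rear face is at magazine x ≈ -0.123 m, against -0.122 at home.
- **Strip:** it lies square and centred, from about -3 to 98 mm. The guides, whose positions are known, read about 3 mm low in the same picture, so this fits the expected 0 to 100 mm against the head.
- **Follower:** it touches the strip with its spring visibly compressed.

**Disagreements and doubts:**
- **Magazine position:** the top and wrist cameras differed by about 3–4 mm. I went mostly by the wrist camera, since it saw the held strip and the magazine together.
- **Push force:** it peaked at 40.6 N at the home stop, on the fingertips, before I backed off. That is well above the 10 N needed, though only the fingertips should have been touching.
- **Joint values:** I could not read the rail and follower values directly.

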